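# Scan the refill carton in the guest bathroom

## Task

Log the wide soap-refill carton for the stock count: pull the stick scanner out of its charging dock by its head, lay it down flat, then take it again by the handle alone and hold its window still for a good second, square on to the middle of the label on the wide carton's sloping front and about 8 cm away from it. Do not scan the narrow carton. Afterwards lay the scanner flat inside the white tray without dropping it, and leave the cartons, the tray and the toiletries where they stand.

Things in the scene. Friction and masses are not known exactly. Their poses are not given: they have to be found in the camera images.
- scanner: stick barcode scanner, 165 mm long, 0.12 kg; origin on its underside; x runs from tail to window (the beam), z is its top. Grey handle: x -85 to 15 mm, 26 wide (y), 24 high (z 0 to 24). Black head: x 20 to 80, 38 wide, 30 high; undersides flush. Balance point near x = -8. It starts in the dock, head up and out, its x axis rising at 35 degrees.
- scanner_window (a point): centre of the scanning window on the end face of the scanner's head (80 mm along the scanner's x axis, 15 mm above its underside); axes as the scanner's
- scanner_tail (a point): centre of the end face of the scanner's handle (x -85, z 12 mm)
- dock: grey charging dock fixed to the counter, base 150 x 80 x 12 mm, origin under it. Its pocket, 40 mm wide, slopes up at 35 degrees towards the dock's +x and covers the scanner's whole handle (100 mm deep, 2 mm clearance each side); only the head sticks out, from 84 mm above the counter. The scanner draws straight out along its own x axis
- carton_wide: cardboard refill carton to be scanned, loose, 0.55 kg, 110 mm deep (x), 130 mm wide (y), 112 mm high; origin under its centre. Its front (towards its -x) rises 30 mm upright, then slopes back, 55 degrees from the counter, to the top
- label_wide (a point): centre of the label (62 mm wide, 42 mm along the slope, black bars on white) on the wide carton's sloping front, 71 mm above the counter; z points straight out of the label (35 degrees above level), y up the slope, x to the right as one faces it
- carton_narrow: the other carton, not to be scanned: as the wide one but 80 mm wide; the two may stand in either place
- label_narrow (a point): centre of the same kind of label on the narrow carton; axes as for label_wide
- tray: shallow white ceramic tray, loose, 0.7 kg, outside 230 (its x) x 130 (its y) x 20 mm high, walls 6 mm; origin under its centre
- tray_in (a point): centre of the tray's inner floor (5 to 6 mm above the counter), inside 218 x 118 mm; axes as the tray's
- lotion_a: small lotion bottle, 28 mm diameter, 66 mm high, origin under it
- lotion_b: small lotion bottle like the other
- soap_pump: pump soap bottle, 50 x 70 mm, 180 mm high, origin under it
- tumbler: white tumbler, 76 mm diameter, 95 mm high, origin under it
- cream_jar: cream jar, 60 mm diameter, 45 mm high, origin under it
There are look-alikes about, which are no part of the job. What is shaped like the scanner but yellow is not meant.

How it is judged:
On the way, in this order (a step that is already met when the one before it is completed fails the run):
1. the scanner is out of the dock and lies flat and still, let go (angle between scanner's own x axis and vertical between 1.37 and 1.77 rad and height (world z) of scanner_window below 0.06 m and contact force between the fingers and scanner below 0.1 N and linear speed of scanner below 0.03 m/s), for 0.2 s.
2. held by the handle only, the window stays still for 1 s facing the wide carton label: 50 to 110 mm off, within 14 mm of its centre each way, within 15 degrees of square (x of label_wide in the frame of scanner_window between 0.05 and 0.11 m and y of label_wide in the frame of scanner_window between -0.014 and 0.014 m and z of label_wide in the frame of scanner_window between -0.014 and 0.014 m and z of scanner_window in the frame of label_wide above 0.04 m and angle between the x axis of scanner and the z axis of label_wide, either way round below 0.26 rad and linear speed of scanner below 0.03 m/s and angular speed of scanner below 0.2 rad/s and contact force between the fingers and scanner_c0 above 0.5 N and contact force between the fingers and scanner_c1 below 0.2 N), for 1 s.
At the end, for the whole second after the job is handed in: the scanner lies flat and still on the tray's floor, wholly inside its rim, let go; the tray is within 30 mm and the cartons and toiletries within 20 mm of where they stood (x of scanner_tail in the frame of tray_in between -0.11 and 0.11 m and y of scanner_tail in the frame of tray_in between -0.06 and 0.06 m and x of scanner_window in the frame of tray_in between -0.11 and 0.11 m and y of scanner_window in the frame of tray_in between -0.06 and 0.06 m and z of scanner_window in the frame of tray_in below 0.03 m and angle between scanner's own x axis and vertical between 1.42 and 1.72 rad and linear speed of scanner below 0.01 m/s and angular speed of scanner below 0.1 rad/s and distance of tray from where it was at the start of the episode below 0.03 m and distance of each of carton_wide, carton_narrow, lotion_a, lotion_b, soap_pump, tumbler, cream_jar from where it was at the start of the episode below 0.02 m); the robot touches nothing.
It fails at once if a carton or a toiletry is shifted by more than 20 mm, or the tray by more than 30 mm (distance of tray from where it was at the start of the episode above 0.03 m or distance of any of carton_wide, carton_narrow, lotion_a, lotion_b, soap_pump, tumbler, cream_jar from where it was at the start of the episode above 0.02 m).
It fails at once if the narrow carton's label is scanned (window aimed at it and held still) (x of label_narrow in the frame of scanner_window between 0.05 and 0.11 m and y of label_narrow in the frame of scanner_window between -0.014 and 0.014 m and z of label_narrow in the frame of scanner_window between -0.014 and 0.014 m and z of scanner_window in the frame of label_narrow above 0.04 m and angle between the x axis of scanner and the z axis of label_narrow, either way round below 0.26 rad and linear speed of scanner below 0.03 m/s and angular speed of scanner below 0.2 rad/s).
It fails at once if the scanner is dropped or struck on the tray (over 40 N) (contact force between scanner and tray above 40 N).
It also fails if it takes over 59 s, if anything falls off the work surface, if the arm or the gripper's body presses on something with over 40 N, if the wrist force passes 120 N, or if a joint passes its speed limit or range.

## Robot

A 6-joint arm with a two-finger parallel gripper is mounted at the origin on the work surface. World frame = base frame: x ahead of the robot, y to its left, z up, the work surface at z = 0. Lengths are in m, angles in rad, forces in N, time in s.
With the tool pointing down it reaches from about 0.375 to 0.9 m from the base axis. Payload 3.1 kg.
Tool frame: the origin (TCP) lies midway between the tips of the shut fingers; the grasp point (between the pads) lies 19 mm behind it; x points along the fingers, z is the direction in which the jaws open and shut, and the axes are right-handed (so a half turn about x gives the same grasp; the last joint's range is limited). The gripper opens to 87 mm and grips with 3 to 60 N. Pads are 19 mm wide; open, the fingers measure 117 mm over their backs; the gripper's body (75 mm by 190 mm) begins 51 mm behind the grasp point.
Start: joints at [-1.452, 0.527, 1.433, -0, 1.181, -0.178], TCP at [0.183, -0.597, 0.223] pointing down, gripper open.
Joint ranges: [-3.08, 3.08], [-0.75, 2.2], [0.22, 2.44], [-1.43, 4.57], [0, 2.65], [-2.85, 2.85]. Speed limits (rad/s): [2.79, 2.79, 3.14, 3.14, 3.14, 3.14].

## Interface

Orientations are given as a unit quaternion [x, y, z, w].
In Python, from rig import readout, imaging, robot gives the robot as it stands. The module is installed in compiled form; this text tells all that it offers.
- The arm moves only by the tool play_rows, never from a script. Its argument "rows" is text: rows parted by semicolons, each of 7 numbers parted by spaces: the turn, a rotation vector about the tool's x, y, z in rad, then the shift along the tool's x, y, z in mm, then the closure, from 0 (fully open) to 1 (shut). In form: ax ay az tx ty tz gripper; .... A call has 1 to 8 rows; each row shifts and turns the commanded pose from where the row before left it, along the tool's axes as they then stand; what a row does not reach is not made up. A row lasts 1/12 s, in which the tool goes at most 41.7 mm and 7.16 degrees, less where a joint would pass 70% of its speed; a pose out of reach is approached as far as the arm can. A call with a gripper value outside its range is refused whole. The fingers move at their own pace and stop on an object; "squeeze" is the grip in N (left out, the last holds). Time passes only in rows, so rows that do not move let the fingers close. It gives the time, the measured TCP pose, the force and the opening at its end, in the units of the state.
- readout.get_obs(): the state, without advancing time (a new reading comes with each control period).
- imaging.camera(name): name is "side" or "top"; returns the picture (384x512x3 uint8, blue, green, red); there is no depth.
- imaging.camera_info(name): a dict with "K" (3x3 intrinsics, pixels), "world_to_cam" (4x4, takes a point from world to camera coordinates). Camera axes: x right, y down, z forward; pixel columns grow to the right and rows downward; lengths in m; the calibration is good to about 2 mm. A picture is of the moment at which its call begins. camera_info takes no time and is no camera call.
- robot.hand_in(): hands the job in, once; it reports no verdict.
The state is a dict: "time": time; "q": joint angles; "joint_velocities": joint speeds; "joint_torque": joint torques, N m; "position": TCP position; "tool_rot": TCP orientation; "ft_force": force on the tool from outside, world axes, zero at the start; "moment": the same for the moment, N m; "grip_width": finger opening in m.
Only numpy, scipy, OpenCV 4.12 (cv2) and the standard library are available. Lean on these libraries where they do the work, as an engineer would, in place of code of your own. Each camera call takes 0.05 s, during which the arm holds its last target. There are 200 camera calls.

## Working session

There is one attempt and no reset: what is moved stays moved. The work goes in short steps, Python scripts to look and compute and a tool call to move; the robot and the scene stay as the last step left them, time stands still between calls to the robot, and variables do not carry over. Pictures are saved under pics/ and viewed, about 8 in all and at most 12, crops included, and the job is handed in when it is done.

Besides the shell and the picture viewer there is one more tool, called after "Request:" as name(argument=value, ...), one argument or row to a line, values as JSON. play_rows: Moves the arm, as the interface text tells. Its arguments: {"type":"object","properties":{"rows":{"type":"string"},"squeeze":{"type":"number"}},"required":["rows"]}

```bash
mkdir -p pics; cat > h.py <<'E'
import numpy as np, cv2
from rig import readout, imaging, robot
from scipy.spatial.transform import Rotation as R
def ray(cam,u,v):
    I=imaging.camera_info(cam);K=np.array(I["K"]);T=np.array(I["world_to_cam"])
    d=T[:3,:3].T@np.linalg.inv(K)@[u,v,1]; return -T[:3,:3].T@T[:3,3], d/np.linalg.norm(d)
def onz(cam,u,v,z):
    o,d=ray(cam,u,v); return o+d*(z-o[2])/d[2]
def tri(ut,us):
    a,d=ray("top",*ut);b,e=ray("side",*us)
    s,t=np.linalg.lstsq(np.c_[d,-e],b-a,rcond=None)[0]
    return (a+s*d+b+t*e)/2, np.linalg.norm(a+s*d-b-t*e)
def proj(cam,p):
    I=imaging.camera_info(cam);T=np.array(I["world_to_cam"])
    c=np.array(I["K"])@(T[:3,:3]@np.asarray(p)+T[:3,3]); return c[:2]/c[2]
E
python3 - <<'E'
from h import *
for c in("top","side"):
    im=imaging.camera(c);cv2.imwrite(f"pics/{c}0.png",im)
    cv2.imwrite(f"pics/{c}0b.png",cv2.resize(im,(800,600),interpolation=cv2.INTER_CUBIC))
    I=imaging.camera_info(c);print(c,np.round(I["K"],1).tolist(),np.round(ray(c,256,192),3).tolist())
o=readout.get_obs();print(o)
E
```

```text
top [[456.5, 0.0, 255.4], [0.0, 456.5, 204.8], [0.0, 0.0, 1.0]] [[0.21, 0.036, 1.754], [0.211, 0.012, -0.977]]
side [[447.0, 0.0, 252.7], [0.0, 447.0, 188.2], [0.0, 0.0, 1.0]] [[-0.133, 0.857, 1.07], [0.46, -0.579, -0.673]]
{'time': 0.1, 'q': array([-1.45150069e+00,  5.28381657e-01,  1.43376316e+00, -3.28223404e-05,
        1.18138998e+00, -1.78470326e-01]), 'joint_velocities': array([-1.11753404e-03, -3.81954409e-04, -2.75554743e-03,  2.28414713e-03,
        2.13218026e-04, -4.45175651e-06]), 'joint_torque': array([ 4.52013228e-05, -4.40985811e+01, -1.77150947e+01,  6.34154677e-02,
        5.34482952e-02, -4.32292325e-05]), 'position': array([ 0.18332374, -0.59682683,  0.22166779]), 'tool_rot': array([ 0.42079049,  0.5691166 , -0.41980583,  0.56815906]), 'ft_force': array([0.02229927, 0.53110451, 0.40343554]), 'moment': array([-0.01126066, -0.02171284, -0.01271041]), 'grip_width': 0.0869422329054313}
```

View pics/top0b.png

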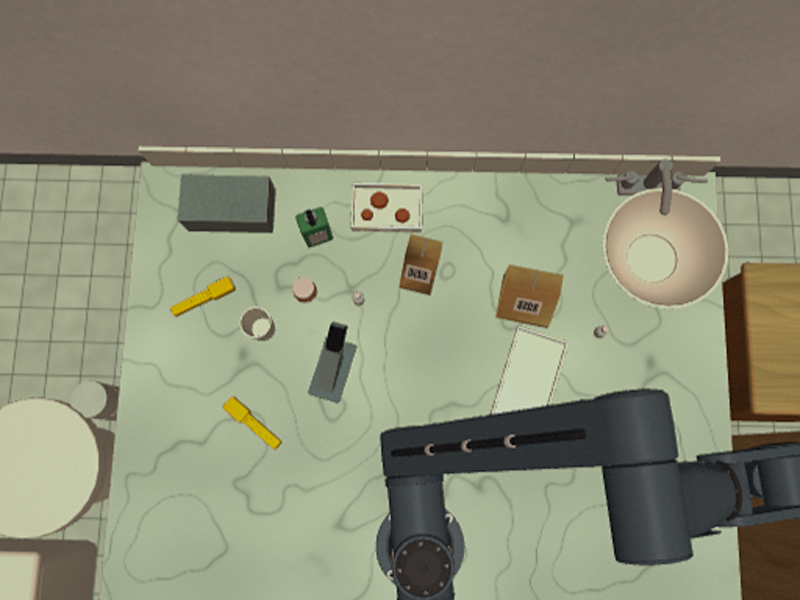

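View pics/side0b.png

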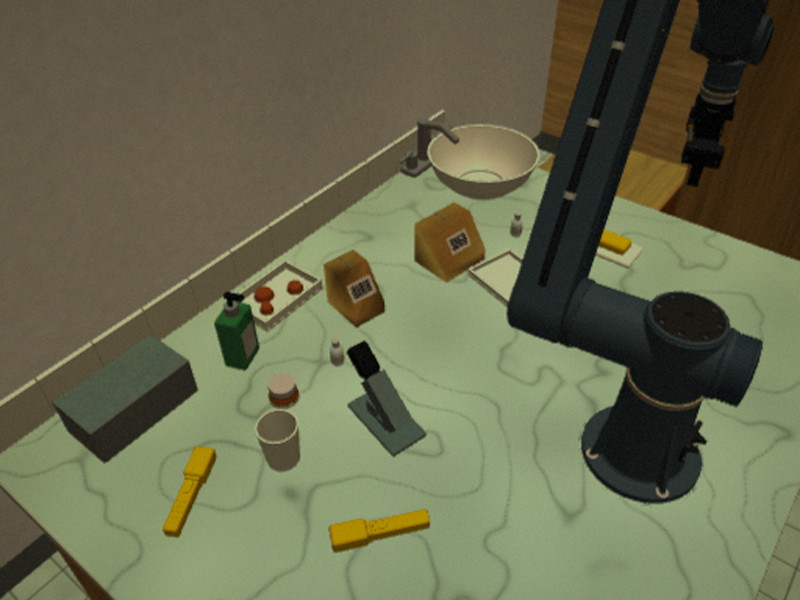

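Top view (800 px frame): black-headed scanner in the grey dock at (335,360), narrow carton (421,265), wide carton (530,296), and a white empty tray (530,370), half hidden by the arm. Yellow look-alikes lie at (205,296) and (252,422). The side view agrees and also shows a second pale dish holding a yellow item at (620,245). Next, an enlarged crop.

```bash
python3 - <<'E'
from h import *
t=cv2.imread("pics/top0.png");s=cv2.imread("pics/side0.png")
def c(im,x0,y0,w,h): return cv2.resize(im[y0:y0+h,x0:x0+w],(400,300),interpolation=cv2.INTER_CUBIC)
# scale 5 (80x60) ; cartons 120x90 => 3.33
out=np.vstack([np.hstack([c(t,180,200,80,60),c(s,210,210,80,60)]),np.hstack([c(t,250,140,120,90),c(s,200,120,120,90)])])
cv2.imwrite("pics/crop1.png",out)
E
```

```text
(no output)
```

View pics/crop1.png

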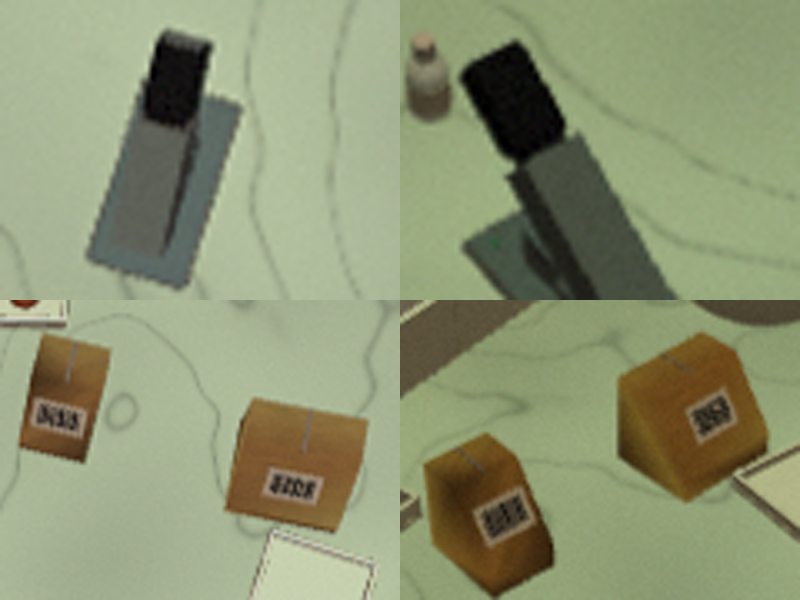

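Top left and top right: the scanner's black head, at full-frame top px ≈(215,215) and side px ≈(313,230), out of the grey dock. Bottom: the wider carton has its label at top px ≈(338,196), side px ≈(293,154), so it is the wide one by its front face. The narrow carton's label is at top px ≈(268,175). Measuring now.

```bash
python3 - <<'E'
from h import *
t=cv2.imread("pics/top0.png");s=cv2.imread("pics/side0.png")
def blob(im,box,cond,name,n=1):
    x0,y0,x1,y1=box; m=np.zeros(im.shape[:2],np.uint8); 
    hsv=cv2.cvtColor(im,cv2.COLOR_BGR2HSV).astype(int); m[y0:y1,x0:x1]=(cond(im.astype(int),hsv)*255).astype(np.uint8)[y0:y1,x0:x1]
    m=cv2.morphologyEx(m,cv2.MORPH_CLOSE,np.ones((3,3)))
    cs=cv2.findContours(m,cv2.RETR_EXTERNAL,cv2.CHAIN_APPROX_NONE)[0]; c=max(cs,key=cv2.contourArea)
    r=cv2.minAreaRect(c);print(name,cv2.contourArea(c),np.round(r[0],1),np.round(r[1],1),np.round(cv2.boxPoints(r),1).tolist());return r,c
lab=lambda b,h:(h[...,1]<85)|(h[...,2]<60)
blk=lambda b,h:h[...,2]<45
car=lambda b,h:(h[...,0]<22)&(h[...,1]>100)
W={}
for nm,bt,bs in(("wide",(322,184,352,208),(280,144,306,168)),("narrow",(258,168,278,182),(220,170,245,198))):
    rt,_=blob(t,bt,lab,nm+" t");rs,_=blob(s,bs,lab,nm+" s")
    p,e=tri(rt[0],rs[0]);print(nm,"label",p.round(4),e)
    print(" onz",onz("top",*rt[0],.071).round(4))
    bp=cv2.boxPoints(rt); i=np.argmax([np.linalg.norm(bp[k]-bp[k-1]) for k in range(4)])
    a,b=onz("top",*bp[i],.071),onz("top",*bp[i-1],.071);print(" xdir deg",np.degrees(np.arctan2(*(b-a)[1::-1])),np.linalg.norm(b-a))
r,c=blob(t,(312,165,365,215),car,"cwide");
r,c=blob(t,(250,145,285,190),car,"cnarrow")
rt,_=blob(t,(200,200,230,230),blk,"head t");rs,_=blob(s,(215,210,250,245),blk,"head s");print(tri(rt[0],rs[0]))
# dock base
dk=lambda b,h:(h[...,0]>85)&(h[...,0]<110)&(h[...,1]>40)&(h[...,2]<150)
x=cv2.cvtColor(t,cv2.COLOR_BGR2HSV);print(x[240,224],x[240,219],x[230,210],x[255,230])
E
```

```text
wide t 111.0 [337.5 195.4] [16.5  8. ] [[328.70001220703125, 197.6999969482422], [330.20001220703125, 189.8000030517578], [346.3999938964844, 193.10000610351562], [344.79998779296875, 201.0]]
wide s 55.0 [293.9 154.2] [ 8.9 10.8] [[287.20001220703125, 152.10000610351562], [297.20001220703125, 148.10000610351562], [300.6000061035156, 156.39999389648438], [290.6000061035156, 160.39999389648438]]
wide label [ 0.567  -0.2508  0.0685] 0.0009768243567254379
 onz [ 0.5669 -0.2502  0.071 ]
 xdir deg -100.39445760480334 0.06142525813787128
narrow t 106.5 [267.1 174.8] [16.   7.8] [[258.3999938964844, 176.60000610351562], [260.20001220703125, 169.10000610351562], [275.79998779296875, 172.89999389648438], [273.8999938964844, 180.5]]
narrow s 79.0 [231.4 184.4] [ 7.9 13.6] [[223.60000610351562, 183.5], [236.0, 178.0], [239.1999969482422, 185.1999969482422], [226.8000030517578, 190.8000030517578]]
narrow label [0.6414 0.016  0.0699] 0.0006145770396070577
 onz [0.6414 0.0161 0.071 ]
 xdir deg -103.23228900637328 0.0607598711302825
cwide 1178.5 [338.5 189.4] [37.7 34.3] [[316.70001220703125, 202.5], [323.3999938964844, 168.89999389648438], [360.29998779296875, 176.3000030517578], [353.6000061035156, 209.89999389648438]]
cnarrow 671.0 [268.5 169. ] [21.3 34.2] [[254.0, 183.0], [262.29998779296875, 149.8000030517578], [283.0, 155.0], [274.70001220703125, 188.1999969482422]]
head t 135.0 [214.5 216.3] [10.6 16.6] [[207.8000030517578, 223.5], [210.8000030517578, 207.10000610351562], [221.1999969482422, 209.0], [218.1999969482422, 225.39999389648438]]
head s 267.5 [232.9 231.1] [23.6 13.6] [[221.10000610351562, 224.1999969482422], [233.0, 217.39999389648438], [244.6999969482422, 237.89999389648438], [232.8000030517578, 244.6999969482422]]
(array([0.47168274, 0.20573262, 0.11206877]), np.float64(0.001571112612396806))
[ 42  42 194] [ 79  34 106] [45 27 95] [ 42  46 190]
```

```bash
cat >> h.py <<'E'
from scipy.linalg import logm, expm
def pose(p,q): T=np.eye(4);T[:3,:3]=R.from_quat(q).as_matrix();T[:3,3]=p;return T
def now(): o=readout.get_obs();return pose(o["position"],o["tool_rot"])
def axes(x,z): # tool x, tool z -> 3x3
    x=np.array(x,float);x/=np.linalg.norm(x);z=np.array(z,float);z-=x*(x@z);z/=np.linalg.norm(z);return np.c_[x,np.cross(z,x),z]
def plan(Ta,Tb,n=None,v=36,w=6.5):
    D=np.linalg.inv(Ta)@Tb; rv=R.from_matrix(D[:3,:3]).as_rotvec()
    k=n or int(np.ceil(max(np.linalg.norm(D[:3,3])*1000/v,np.degrees(np.linalg.norm(rv))/w,1)))
    E=expm(np.real(logm(D))/k); print(k,"rows of",np.round(R.from_matrix(E[:3,:3]).as_rotvec(),4),np.round(E[:3,3]*1000,2))
E
python3 - <<'E'
from h import *
P=[onz("top",u/5+180,v/5+200,.012) for u,v in((242,102),(187,288),(88,257))]
print(np.round(P,4),[np.degrees(np.arctan2(*(P[0]-P[1])[1::-1])),np.degrees(np.arctan2(*(P[1]-P[2])[1::-1]))+90,np.linalg.norm(P[0]-P[1]),np.linalg.norm(P[1]-P[2])])
print("centre",(P[0]+P[2])/2)
h=[np.array([u/5+180,v/5+200]) for u,v in((165,33),(212,45),(145,118),(185,127))]
for a,b in((h[0],h[1]),(h[2],h[3])):
    A,B=onz("top",*a,.13),onz("top",*b,.13);print(A,B,np.degrees(np.arctan2(*(B-A)[1::-1]))+90,np.linalg.norm(B-A))
T=now();print(T.round(3))
E
```

```text
[[0.4719 0.1613 0.012 ]
 [0.328  0.1983 0.012 ]
 [0.3499 0.2748 0.012 ]] [np.float64(-14.42273924726322), np.float64(-15.938814100933499), np.float64(0.14856900700659262), np.float64(0.07953807840224422)]
centre [0.41091088 0.21805089 0.012     ]
[0.50347109 0.21028735 0.13      ] [0.49538269 0.17591535 0.13      ] -13.24189345585593 0.03531085136599346
[0.44105523 0.22218654 0.13      ] [0.43515747 0.19315058 0.13      ] -11.481681526016246 0.02962888151569974
[[-0.     0.956  0.293  0.183]
 [ 0.002  0.293 -0.956 -0.597]
 [-1.     0.    -0.002  0.222]
 [ 0.     0.     0.     1.   ]]
```

Request:
play_rows(
  rows="-0.06 0 0 0 37.4 -1.1 0; -0.06 0 0 0 37.4 -1.1 0; -0.06 0 0 0 37.4 -1.1 0; -0.06 0 0 0 37.4 -1.1 0; -0.06 0 0 0 37.4 -1.1 0; -0.06 0 0 0 37.4 -1.1 0; -0.06 0 0 0 37.4 -1.1 0; -0.06 0 0 0 37.4 -1.1 0",
)

```text
time: 0.77
position: [0.4395, -0.4445, 0.222]
tool_rot: [0.272, 0.653, -0.272, 0.653]
ft_force: [-0.0, -0.6, 0.2]
grip_width: 0.0871
```

Request:
play_rows(
  rows="-0.06 0 0 0 37.4 -1.1 0; -0.06 0 0 0 37.4 -1.1 0; -0.06 0 0 0 37.4 -1.1 0; -0.06 0 0 0 37.4 -1.1 0; -0.06 0 0 0 37.4 -1.1 0; -0.06 0 0 0 37.4 -1.1 0; -0.06 0 0 0 37.4 -1.1 0; -0.06 0 0 0 37.4 -1.1 0",
)

```text
time: 1.43
position: [0.5947, -0.1918, 0.222]
tool_rot: [0.109, 0.699, -0.109, 0.698]
ft_force: [0.0, 0.2, -0.9]
grip_width: 0.0869
```

Request:
play_rows(
  rows="-0.06 0 0 0 37.4 -1.1 0; -0.06 0 0 0 37.4 -1.1 0; -0.06 0 0 0 37.4 -1.1 0; -0.06 0 0 0 37.4 -1.1 0; -0.06 0 0 0 37.4 -1.1 0; -0.06 0 0 0 37.4 -1.1 0; -0.06 0 0 0 37.4 -1.1 0; -0.06 0 0 0 37.4 -1.1 0",
)

```text
time: 2.1
position: [0.6156, 0.1041, 0.222]
tool_rot: [-0.06, 0.705, 0.06, 0.704]
ft_force: [0.5, -0.8, -0.3]
grip_width: 0.0868
```

```bash
cat >> h.py <<'E'
yw=np.radians(-14.7);c,s=np.cos(yw),np.sin(yw);sn,cs=np.sin(np.radians(35)),np.cos(np.radians(35))
sx=np.array([cs*c,cs*s,sn]);sz=np.array([-sn*c,-sn*s,cs]);sy=np.array([-s,c,0])
C=np.array([.411,.218,0])+.062*np.array([c,s,0]);C[2]=.112
def mk(G,x,z): T=np.eye(4);T[:3,:3]=axes(x,z);T[:3,3]=G+.019*T[:3,0];return T
l=np.radians(12);gx=np.array([np.sin(l)*c,np.sin(l)*s,-np.cos(l)])
Tg=mk(C+.005*sx+.002*sz,gx,sy)
Tpre=Tg.copy();Tpre[:3,3]-=.085*gx
E
python3 - <<'E'
from h import *
T=now();print(T.round(3),readout.get_obs()["q"].round(3));print(Tpre.round(3),Tg.round(3));plan(T,Tpre);plan(Tpre,Tg)
t=imaging.camera("top");cv2.imwrite("pics/top1.png",t)
cv2.imwrite("pics/top1b.png",cv2.resize(t[130:330,200:440],(720,600),interpolation=cv2.INTER_CUBIC))
E
```

```text
[[-0.    -0.169  0.986  0.616]
 [ 0.     0.986  0.169  0.104]
 [-1.     0.    -0.     0.222]
 [ 0.     0.     0.     1.   ]] [-0.011  0.527  1.435  0.     1.18  -0.181]
[[ 0.201 -0.946  0.254  0.461]
 [-0.053  0.248  0.967  0.205]
 [-0.978 -0.208  0.     0.181]
 [ 0.     0.     0.     1.   ]] [[ 0.201 -0.946  0.254  0.478]
 [-0.053  0.248  0.967  0.201]
 [-0.978 -0.208  0.     0.098]
 [ 0.     0.     0.     1.   ]]
11 rows of [-0.1036 -0.0109 -0.0169] [ 1.99 17.24 -5.47]
3 rows of [ 0. -0. -0.] [28.33  0.    0.  ]
```

View pics/top1b.png

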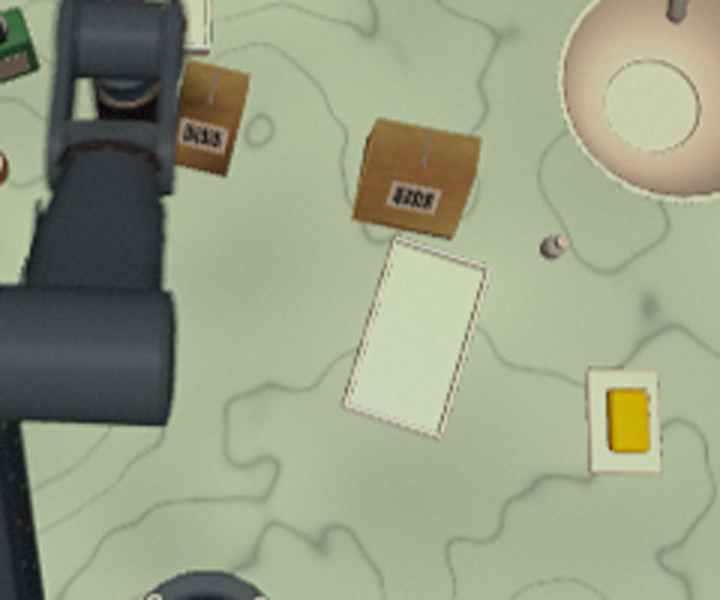

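The tray is clear now: the empty 230x130 one, crop corners (397,237),(487,268),(440,438),(343,406). The dish holding the yellow sponge is a smaller look-alike. Moving to the pre-grasp.

Request:
play_rows(
  rows="-0.104 -0.011 -0.017 2 17.2 -5.5 0; -0.104 -0.011 -0.017 2 17.2 -5.5 0; -0.104 -0.011 -0.017 2 17.2 -5.5 0; -0.104 -0.011 -0.017 2 17.2 -5.5 0; -0.104 -0.011 -0.017 2 17.2 -5.5 0; -0.104 -0.011 -0.017 2 17.2 -5.5 0; -0.104 -0.011 -0.017 2 17.2 -5.5 0; -0.104 -0.011 -0.017 2 17.2 -5.5 0",
)

```text
time: 2.82
position: [0.5118, 0.1955, 0.1962]
tool_rot: [-0.384, 0.583, 0.296, 0.652]
ft_force: [-0.4, -0.4, 0.5]
grip_width: 0.0871
```

Request:
play_rows(
  rows="-0.104 -0.011 -0.017 2 17.2 -5.5 0; -0.104 -0.011 -0.017 2 17.2 -5.5 0; -0.104 -0.011 -0.017 2 17.2 -5.5 0; 0 0 0 0 0 0 0;0 0 0 0 0 0 0",
)

```text
time: 3.23
position: [0.4599, 0.2026, 0.1811]
tool_rot: [-0.488, 0.512, 0.371, 0.602]
ft_force: [0.5, 0.4, 0.5]
grip_width: 0.0869
```

```bash
python3 - <<'E'
from h import *
T=now();print(T.round(4),readout.get_obs()["q"].round(3));plan(T,Tg,4)
P=[onz("top",u/3+200,v/3+130,.02) for u,v in((397,237),(487,268),(440,438),(343,406))]
print(np.round(P,4),np.mean(P,0)); 
for a,b in((1,0),(2,1),(3,2),(3,0)): d=P[b]-P[a];print(np.linalg.norm(d),np.degrees(np.arctan2(d[1],d[0])))
print(onz("top",413/3+200,199/3+130,.071))
E
```

```text
[[ 2.008e-01 -9.462e-01  2.538e-01  4.599e-01]
 [-5.320e-02  2.481e-01  9.673e-01  2.026e-01]
 [-9.782e-01 -2.077e-01 -5.000e-04  1.811e-01]
 [ 0.000e+00  0.000e+00  0.000e+00  1.000e+00]] [ 0.255  0.378  1.899 -0.162  0.689 -0.943]
4 rows of [ 0.     -0.0001 -0.    ] [2.125e+01 1.000e-02 6.400e-01]
[[ 0.5238 -0.2384  0.02  ]
 [ 0.486  -0.3529  0.02  ]
 [ 0.2697 -0.29    0.02  ]
 [ 0.3067 -0.169   0.02  ]] [ 0.39657297 -0.26255348  0.02      ]
0.12059897141392262 71.73910538535723
0.22524354060029708 -16.209788309027594
0.12656573250411732 -106.98714948743337
0.22792260129167669 -17.72640088539257
[ 0.56339188 -0.25069558  0.071     ]
```

Request:
play_rows(
  rows="0 0 0 21.2 0 0.6 0; 0 0 0 21.2 0 0.6 0; 0 0 0 21.2 0 0.6 0; 0 0 0 21.2 0 0.6 0; 0 0 0 0 0 0 0",
)

```text
time: 3.65
position: [0.4802, 0.1998, 0.0956]
tool_rot: [-0.488, 0.513, 0.371, 0.602]
ft_force: [-0.6, -0.7, 0.1]
grip_width: 0.0869
```

```bash
python3 - <<'E'
from h import *
print(now().round(4)[:3,3])
a=imaging.camera("top")[190:250,180:260];b=imaging.camera("side")[195:270,205:305]
cv2.imwrite("pics/g.png",np.hstack([cv2.resize(x,(400,300),interpolation=cv2.INTER_CUBIC) for x in(a,b)]))
E
```

```text
[0.4802 0.1998 0.0956]
```

View pics/g.png

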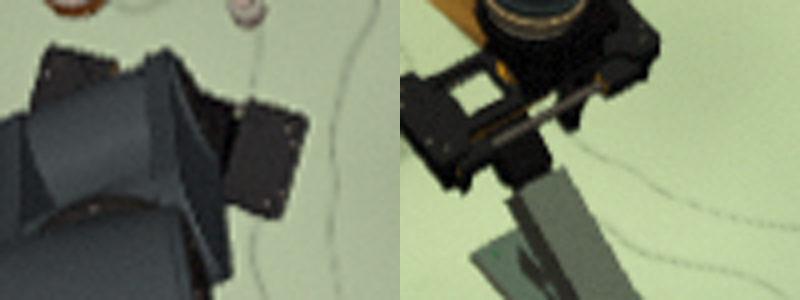

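The fingers straddle the black head (side crop: head at about (525,165), near finger at (460,180)). Closing.

Request:
play_rows(
  rows="0 0 0 0 0 0 1; 0 0 0 0 0 0 1; 0 0 0 0 0 0 1; 0 0 0 0 0 0 1; 0 0 0 0 0 0 1; 0 0 0 0 0 0 1; 0 0 0 0 0 0 1; 0 0 0 0 0 0 1",
  squeeze=35,
)

```text
time: 4.42
position: [0.479, 0.2007, 0.0987]
tool_rot: [-0.489, 0.511, 0.371, 0.602]
ft_force: [1.1, 0.3, 0.1]
grip_width: 0.0418
```

```bash
python3 - <<'E'
from h import *
o=readout.get_obs();print(o["grip_width"],o["ft_force"],o["moment"]);T=now();B=T.copy();B[:3,3]+=.125*sx;plan(T,B,8)
# pitch to flat: rotate by +35deg about sy so sx levels
E
```

```text
0.04182253423596727 [1.11561445 0.27206604 0.0846281 ] [ 0.22672964 -0.11213004  0.01933242]
8 rows of [ 0. -0.  0.] [-6.080e+00 -1.439e+01 -1.000e-02]
```

Request:
play_rows(
  rows="0 0 0 0 0 0 1; 0 0 0 0 0 0 1; 0 0 0 0 0 0 1; 0 0 0 0 0 0 1; 0 0 0 -3 -7.2 0 1; 0 0 0 -3 -7.2 0 1",
)

```text
time: 4.92
position: [0.4893, 0.1982, 0.1064]
tool_rot: [-0.487, 0.512, 0.372, 0.602]
ft_force: [-1.9, 6.2, -2.7]
grip_width: 0.0378
```

Opening is 37.8 mm, which matches the 38 mm head. Pulling on along the scanner's axis.

Request:
play_rows(
  rows="0 0 0 -4.5 -10.8 0 1; 0 0 0 -4.5 -10.8 0 1; 0 0 0 -4.5 -10.8 0 1; 0 0 0 -4.5 -10.8 0 1; 0 0 0 -4.5 -10.8 0 1; 0 0 0 -4.5 -10.8 0 1; 0 0 0 -4.5 -10.8 0 1; 0 0 0 -4.5 -10.8 0 1",
)

```text
time: 5.58
position: [0.5646, 0.1768, 0.16]
tool_rot: [-0.489, 0.512, 0.372, 0.6]
ft_force: [-0.5, -0.1, -0.8]
grip_width: 0.0381
```

Request:
play_rows(
  rows="0 0 0 -5 -12 0 1; 0 0 0 -5 -12 0 1; 0 0 0 -5 -12 0 1; 0 0 0 0 0 0 1",
)

```text
time: 5.92
position: [0.5991, 0.1687, 0.184]
tool_rot: [-0.49, 0.51, 0.37, 0.603]
ft_force: [0.0, -0.4, -0.9]
grip_width: 0.038
```

```bash
python3 - <<'E'
from h import *
T=now();print(T.round(4));print(readout.get_obs()["ft_force"])
b=imaging.camera("side");cv2.imwrite("pics/p.png",cv2.resize(b[140:290,190:340],(600,600),interpolation=cv2.INTER_CUBIC))
E
```

```text
[[ 2.055e-01 -9.454e-01  2.530e-01  5.991e-01]
 [-5.390e-02  2.472e-01  9.675e-01  1.687e-01]
 [-9.772e-01 -2.125e-01 -1.000e-04  1.840e-01]
 [ 0.000e+00  0.000e+00  0.000e+00  1.000e+00]]
[ 0.00609675 -0.39617854 -0.93143472]
```

View pics/p.png

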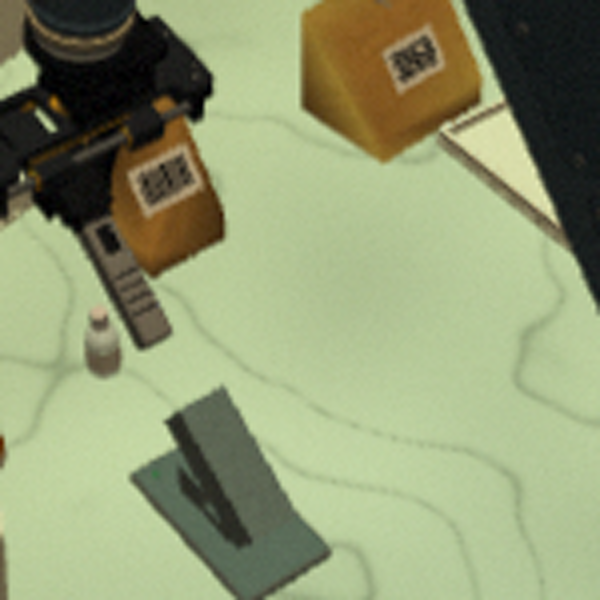

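```bash
cat >> h.py <<'E'
gs=R.from_matrix(np.c_[sx,sy,sz]).inv().apply(gx) # tool x in scanner frame
def grip_pose(O,Rs,gpt,tx): # scanner origin O, rot Rs, grasp pt in scanner frame, tool x dir in scanner frame
    return mk(O+Rs@np.array(gpt),Rs@np.array(tx),Rs[:,1])
def rs(yaw,pitch):  # pitch>0 nose up, deg
    return R.from_euler("ZY",[yaw,-pitch],degrees=True).as_matrix()
E
python3 - <<'E'
from h import *
G=now();g0=[.055,0,.017]
L=grip_pose(np.array([.45,0,.004]),rs(-14.7,0),g0,gs);H=L.copy();H[2,3]+=.13
print(H.round(3),L.round(3));plan(G,H);plan(H,L)
t=cv2.imread("pics/top0.png")
for u,v in((358,298),(304,289),(257,323)): print(onz("top",u/1.5625,v/1.5625,.05).round(3))
E
```

```text
[[-0.378 -0.89   0.254  0.496]
 [ 0.099  0.234  0.967 -0.012]
 [-0.921  0.391 -0.     0.134]
 [ 0.     0.     0.     1.   ]] [[-0.378 -0.89   0.254  0.496]
 [ 0.099  0.234  0.967 -0.012]
 [-0.921  0.391 -0.     0.004]
 [ 0.     0.     0.     1.   ]]
6 rows of [ 1.000e-04 -2.000e-04  1.021e-01] [  8.75   8.41 -33.44]
4 rows of [ 0. -0. -0.] [ 29.92 -12.7    0.  ]
[0.581 0.16  0.05 ]
[0.601 0.293 0.05 ]
[0.513 0.403 0.05 ]
```

Request:
play_rows(
  rows="0 0 0.061 5.2 5.1 -20 1; 0 0 0.061 5.2 5.1 -20 1; 0 0 0.061 5.2 5.1 -20 1; 0 0 0.061 5.2 5.1 -20 1; 0 0 0.061 5.2 5.1 -20 1; 0 0 0.061 5.2 5.1 -20 1; 0 0 0.061 5.2 5.1 -20 1; 0 0 0.061 5.2 5.1 -20 1",
)

```text
time: 6.63
position: [0.5147, 0.0246, 0.1409]
tool_rot: [-0.349, 0.615, 0.507, 0.493]
ft_force: [0.3, -0.7, -1.1]
grip_width: 0.0384
```

Request:
play_rows(
  rows="0 0 0.061 5.2 5.1 -20 1; 0 0 0.061 5.2 5.1 -20 1; 0 0 0 0 0 0 1",
)

```text
time: 6.88
position: [0.4923, -0.0133, 0.1329]
tool_rot: [-0.31, 0.636, 0.535, 0.461]
ft_force: [0.0, 0.7, -1.3]
grip_width: 0.0378
```

```bash
python3 - <<'E'
from h import *
G=now();g0=[.055,0,.017]
L=grip_pose(np.array([.45,0,.004]),rs(-14.7,0),g0,gs)
print(G.round(3),readout.get_obs()["q"].round(2));plan(G,L,8)
a=imaging.camera("top")[180:280,200:320];b=imaging.camera("side")[120:270,250:400]
cv2.imwrite("pics/l.png",np.hstack([cv2.resize(x,(400,s),interpolation=cv2.INTER_CUBIC) for x,s in((cv2.copyMakeBorder(a,10,10,0,0,0),400),(b,400))]))
E
```

```text
[[-0.382 -0.888  0.255  0.492]
 [ 0.098  0.235  0.967 -0.013]
 [-0.919  0.395 -0.002  0.133]
 [ 0.     0.     0.     1.   ]] [-0.25  0.65  1.57 -0.    1.33 -1.57]
8 rows of [-0.0003 -0.0002 -0.0006] [14.71 -6.73  0.29]
```

View pics/l.png

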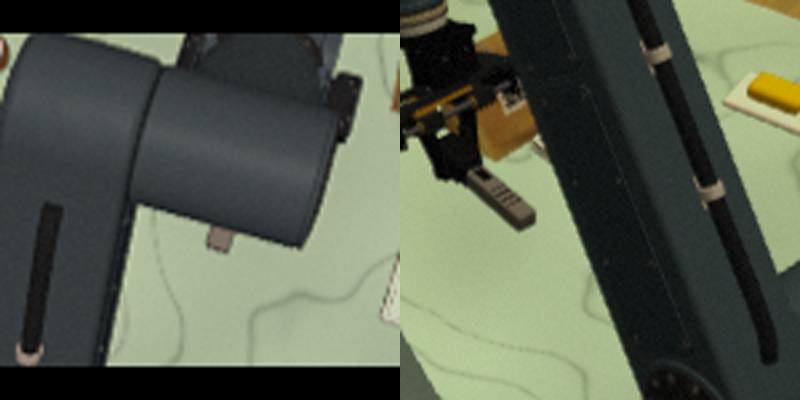

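```bash
python3 - <<'E'
from h import *
print(tri((266,244),(295,201.5)))
L=grip_pose(np.array([.45,0,.134]),rs(-14.7,0),[.055,0,.017],gs)
print("expected tail",np.array([.45,0,.134])+rs(-14.7,0)@[-.085,0,.012], "shift",now()[:3,3]-L[:3,3])
E
```

```text
(array([0.3763372 , 0.01876802, 0.14183707]), np.float64(0.01196041987248301))
expected tail [0.36778224 0.02156943 0.146     ] shift [-0.00276818  0.00174879  0.00044786]
```

Tail estimate is about level with the head (the rays miss each other by 12 mm because the tail is partly hidden). Lowering.

Request:
play_rows(
  rows="0 0 0 14.7 -6.6 0.3 1; 0 0 0 14.7 -6.6 0.3 1; 0 0 0 14.7 -6.6 0.3 1; 0 0 0 14.7 -6.6 0.3 1; 0 0 0 14.7 -6.6 0.3 1; 0 0 0 14.7 -6.6 0.3 1; 0 0 0 14.7 -6.6 0.3 1; 0 0 0 11 -4.9 0 1",
)

```text
time: 7.65
position: [0.497, -0.0074, 0.0093]
tool_rot: [-0.313, 0.634, 0.535, 0.462]
ft_force: [-0.1, 0.1, -1.6]
grip_width: 0.0381
```

Request:
play_rows(
  rows="0 0 0 1.8 -0.8 0 1; 0 0 0 1.8 -0.8 0 1; 0 0 0 0 0 0 1",
)

```text
time: 7.9
position: [0.4979, -0.0086, 0.0064]
tool_rot: [-0.313, 0.634, 0.535, 0.463]
ft_force: [0.3, 0.3, -0.9]
grip_width: 0.0377
```

Request:
play_rows(
  rows="0 0 0 0.9 -0.4 0 1; 0 0 0 0.9 -0.4 0 1; 0 0 0 0 0 0 1;0 0 0 0 0 0 1",
)

```text
time: 8.23
position: [0.4981, -0.0091, 0.0046]
tool_rot: [-0.313, 0.634, 0.534, 0.463]
ft_force: [-0.4, -1.0, -0.6]
grip_width: 0.038
```

Request:
play_rows(
  rows="0 0 0 0 0 0 0.3; 0 0 0 0 0 0 0.3; 0 0 0 0 0 0 0.3; 0 0 0 0 0 0 0.3; 0 0 0 0 0 0 0.3; 0 0 0 0 0 0 0.3",
)

```text
time: 8.73
position: [0.4979, -0.009, 0.0043]
tool_rot: [-0.313, 0.634, 0.535, 0.463]
ft_force: [0.2, -0.1, 1.1]
grip_width: 0.0598
```

Request:
play_rows(
  rows="0 0 0 -8 4 0 0.3; 0 0 0 -18 8 0 0.3; 0 0 0 -25 10 0 0.3; 0 0 0 -25 10 0 0.3; 0 0 0 -28 10 0 0.3; 0 0 0 -28 10 0 0; 0 0 0 0 0 0 0",
)

```text
time: 9.32
position: [0.5045, -0.0105, 0.1515]
tool_rot: [-0.316, 0.632, 0.532, 0.466]
ft_force: [1.1, -0.5, 0.1]
grip_width: 0.0675
```

```bash
python3 - <<'E'
from h import *
print(now().round(3),readout.get_obs()["q"].round(2))
a=imaging.camera("top")[180:280,210:310];b=imaging.camera("side")[170:270,240:340]
cv2.imwrite("pics/top2.png",imaging.camera("top"));cv2.imwrite("pics/side2.png",imaging.camera("side"))
cv2.imwrite("pics/f.png",np.hstack([cv2.resize(x,(400,400),interpolation=cv2.INTER_CUBIC) for x in(a,b)]))
E
```

```text
[[-0.367 -0.895  0.252  0.504]
 [ 0.096  0.233  0.968 -0.011]
 [-0.925  0.379  0.     0.151]
 [ 0.     0.     0.     1.   ]] [-0.25  0.63  1.53  0.    1.36 -1.56]
```

View pics/f.png

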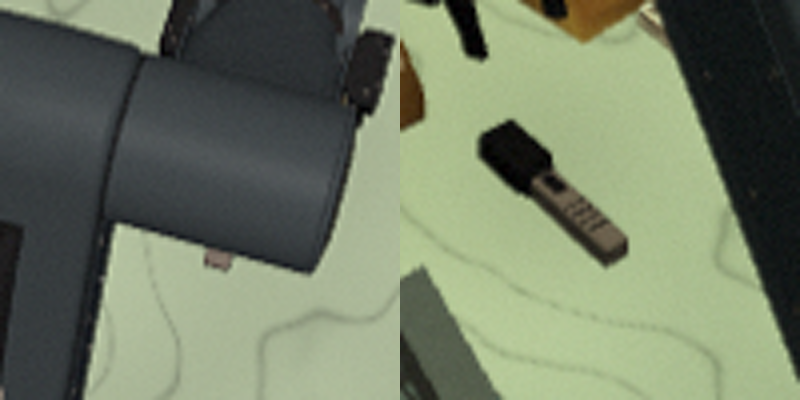

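The side view shows the scanner flat on the counter, free of the fingers: head at crop (512,155), tail end at (617,250). Locating it from the side view.

```bash
python3 - <<'E'
from h import *
f=lambda u,v,z:onz("side",240+(u-400)/4,170+v/4,z)
A=f(604,252,.024);B=f(627,237,.024);print("tail",A.round(4),B.round(4),np.linalg.norm(A-B))
Cc=f(481,136,.03);D=f(513,121,.03);print("front",Cc.round(4),D.round(4),np.linalg.norm(Cc-D))
t=(A+B)/2;w=(Cc+D)/2;d=(w-t)[:2];print(np.linalg.norm(d),np.degrees(np.arctan2(d[1],d[0])))
# top view tail
print("top tail",onz("top",210+205/4,180+265/4,.024).round(4),onz("top",210+231/4,180+270/4,.024).round(4))
# black blob centroid/grey
s=cv2.imread("pics/side2.png");h=cv2.cvtColor(s,cv2.COLOR_BGR2HSV)
m=np.zeros(s.shape[:2],np.uint8);m[195:240,255:300]=(h[195:240,255:300,2]<40)*255
c=max(cv2.findContours(m,0,1)[0],key=cv2.contourArea);r=cv2.minAreaRect(c);print(cv2.contourArea(c),np.round(r[0],1),onz("side",*r[0],.018))
O=now();print("nominal tail", (np.array([.45,0,0])+rs(-14.7,0)@[-.085,0,.012]).round(4))
E
```

```text
tail [0.3766 0.042  0.024 ] [0.3711 0.0177 0.024 ] 0.02486412298114708
front [5.3e-01 4.0e-04 3.0e-02] [ 0.5195 -0.0304  0.03  ] 0.03258826829043576
0.15746131227935 -16.545532937159628
top tail [0.3738 0.0325 0.024 ] [0.3696 0.0078 0.024 ]
172.0 [268.8 208.8] [ 0.50096479 -0.00832997  0.018     ]
nominal tail [0.3678 0.0216 0.012 ]
```

```bash
cat >> h.py <<'E'
O2=np.array([.451,.003,0]);hg=[-.03,0,.022]
Th=grip_pose(O2,rs(-14.7,0),hg,[0,0,-1]);Thp=Th.copy();Thp[2,3]+=.09
E
python3 - <<'E'
from h import *
print(Th.round(4));plan(now(),Thp,6);plan(Thp,Th,5)
E
```

```text
[[ 0.     -0.9673  0.2538  0.422 ]
 [ 0.      0.2538  0.9673  0.0106]
 [-1.      0.      0.      0.003 ]
 [ 0.      0.      0.      1.    ]]
6 rows of [ 0.0002 -0.     -0.0668] [11.74 11.16 -0.04]
5 rows of [-0.  0.  0.] [18.  0. -0.]
```

Request:
play_rows(
  rows="0 0 -0.067 11.7 11.2 0 0; 0 0 -0.067 11.7 11.2 0 0; 0 0 -0.067 11.7 11.2 0 0; 0 0 -0.067 11.7 11.2 0 0; 0 0 -0.067 11.7 11.2 0 0; 0 0 -0.067 11.7 11.2 0 0; 0 0 0 0 0 0 0; 0 0 0 0 0 0 0",
)

```text
time: 10.18
position: [0.4194, 0.0116, 0.0923]
tool_rot: [-0.431, 0.56, 0.434, 0.559]
ft_force: [0.3, -0.1, -0.4]
grip_width: 0.0874
```

```bash
python3 - <<'E'
from h import *
print(now().round(4),readout.get_obs()["grip_width"]);plan(now(),Th,6)
E
```

```text
[[-4.200e-03 -9.676e-01  2.523e-01  4.194e-01]
 [ 1.000e-03  2.523e-01  9.676e-01  1.160e-02]
 [-1.000e+00  4.300e-03 -1.000e-04  9.230e-02]
 [ 0.000e+00  0.000e+00  0.000e+00  1.000e+00]] 0.08739499108485808
6 rows of [ 0.0003 -0.     -0.0007] [14.88 -0.5  -0.04]
```

Request:
play_rows(
  rows="0 0 0 15 -0.5 0 0; 0 0 0 15 -0.5 0 0; 0 0 0 15 -0.5 0 0; 0 0 0 15 -0.5 0 0; 0 0 0 15 -0.5 0 0; 0 0 -0.004 14 -0.5 0 0; 0 0 0 0 0 0 0; 0 0 0 0 0 0 0",
)

```text
time: 10.85
position: [0.4269, 0.0094, 0.0036]
tool_rot: [-0.434, 0.558, 0.431, 0.561]
ft_force: [0.3, -0.4, -0.4]
grip_width: 0.0866
```

Request:
play_rows(
  rows="0 0 0 0 0 0 1; 0 0 0 0 0 0 1; 0 0 0 0 0 0 1; 0 0 0 0 0 0 1; 0 0 0 0 0 0 1; 0 0 0 0 0 0 1; 0 0 0 0 0 0 1; 0 0 0 0 0 0 1",
  squeeze=35,
)

```text
time: 11.52
position: [0.4259, 0.0098, 0.0046]
tool_rot: [-0.434, 0.558, 0.43, 0.561]
ft_force: [0.1, -0.2, 1.0]
grip_width: 0.0416
```

Request:
play_rows(
  rows="0 0 0 0 0 0 1; 0 0 0 0 0 0 1; 0 0 0 0 0 0 1; 0 0 0 0 0 0 1; 0 0 0 0 0 0 1; 0 0 0 0 0 0 1",
)

```text
time: 12.02
position: [0.4259, 0.0098, 0.0045]
tool_rot: [-0.434, 0.558, 0.43, 0.561]
ft_force: [0.6, 0.9, 1.1]
grip_width: 0.026
```

```bash
python3 - <<'E'
from h import *
T=now();print(T.round(4),readout.get_obs()["grip_width"])
S=np.eye(4);S[:3,:3]=T[:3,:3]@np.array([[0,0,-1],[-1,0,0],[0,1,0]]).T if 0 else np.c_[-T[:3,1],T[:3,2],-T[:3,0]]
# scanner in tool: grasp pt
S[:3,3]=T[:3,3]-.019*T[:3,0]-S[:3,:3]@np.array([-.03,0,T[2,3]+.019]); print("S",S.round(4))
np.save("rel.npy",np.linalg.inv(T)@S)
E
```

```text
[[ 6.400e-03 -9.675e-01  2.527e-01  4.259e-01]
 [-1.600e-03  2.527e-01  9.675e-01  9.800e-03]
 [-1.000e+00 -6.600e-03  1.000e-04  4.500e-03]
 [ 0.000e+00  0.000e+00  0.000e+00  1.000e+00]] 0.025960756535417153
S [[ 9.675e-01  2.527e-01 -6.400e-03  4.549e-01]
 [-2.527e-01  9.675e-01  1.600e-03  2.300e-03]
 [ 6.600e-03  1.000e-04  1.000e+00  2.000e-04]
 [ 0.000e+00  0.000e+00  0.000e+00  1.000e+00]]
```

```bash
cat >> h.py <<'E'
def st(O,Rm): T=np.eye(4);T[:3,:3]=Rm;T[:3,3]=O;return T
Lw=np.array([.566,-.2505,.071]);Rsc=rs(-10.8,-35);Wn=Lw-.08*Rsc[:,0]
Ssc=st(Wn-Rsc@[.08,0,.015],Rsc)
E
python3 - <<'E'
from h import *
T=now();rel=np.linalg.inv(T)@st(O2,rs(-14.7,0));np.save("rel.npy",rel);irel=np.linalg.inv(rel)
A=T.copy();A[2,3]+=.17
Tsc=Ssc@irel;P=Tsc.copy();P[:3,3]+=[-.03,0,.05]
print(Ssc.round(3),Tsc.round(3));plan(T,A,6);plan(A,P,10);plan(P,Tsc,4)
E
```

```text
[[ 0.805  0.187  0.563  0.429]
 [-0.153  0.982 -0.107 -0.224]
 [-0.574 -0.     0.819  0.15 ]
 [ 0.     0.     0.     1.   ]] [[-0.558 -0.809  0.187  0.41 ]
 [ 0.107  0.153  0.982 -0.221]
 [-0.823  0.568  0.001  0.169]
 [ 0.     0.     0.     1.   ]]
6 rows of [ 0.  0. -0.] [-28.33  -0.19   0.  ]
10 rows of [-0.0066  0.002   0.0611] [ -4.49   0.48 -23.51]
4 rows of [ 0. -0.  0.] [  6.1  -13.17   1.39]
```

Request:
play_rows(
  rows="0 0 0 -15 0 0 1; 0 0 0 -31 0 0 1; 0 0 0 -31 0 0 1; 0 0 0 -31 0 0 1; 0 0 0 -31 0 0 1; 0 0 0 -31 0 0 1",
)

```text
time: 12.52
position: [0.4239, 0.0102, 0.1758]
tool_rot: [-0.434, 0.558, 0.431, 0.561]
ft_force: [0.3, 0.1, -1.8]
grip_width: 0.0259
```

Request:
play_rows(
  rows="-0.007 0.002 0.061 -4.5 0.5 -23.5 1; -0.007 0.002 0.061 -4.5 0.5 -23.5 1; -0.007 0.002 0.061 -4.5 0.5 -23.5 1; -0.007 0.002 0.061 -4.5 0.5 -23.5 1; -0.007 0.002 0.061 -4.5 0.5 -23.5 1; -0.007 0.002 0.061 -4.5 0.5 -23.5 1; -0.007 0.002 0.061 -4.5 0.5 -23.5 1; -0.007 0.002 0.061 -4.5 0.5 -23.5 1",
)

```text
time: 13.18
position: [0.3848, -0.1746, 0.211]
tool_rot: [-0.304, 0.639, 0.566, 0.423]
ft_force: [-0.2, 0.0, -0.6]
grip_width: 0.0259
```

Request:
play_rows(
  rows="-0.007 0.002 0.061 -4.5 0.5 -23.5 1; -0.007 0.002 0.061 -4.5 0.5 -23.5 1; 0 0 0 0 0 0 1; 0 0 0 0 0 0 1",
)

```text
time: 13.52
position: [0.3798, -0.2211, 0.2182]
tool_rot: [-0.269, 0.653, 0.594, 0.386]
ft_force: [-0.4, 0.5, -0.7]
grip_width: 0.0256
```

```bash
python3 - <<'E'
from h import *
T=now();rel=np.load("rel.npy");Tsc=Ssc@np.linalg.inv(rel);print(T.round(3),readout.get_obs()["q"].round(2),readout.get_obs()["grip_width"]);plan(T,Tsc,5)
W=(T@rel@[.08,0,.015,1])[:3];tl=(T@rel@[-.085,0,.012,1])[:3]
print("W,tail pix",W,proj("side",W),proj("top",W),proj("side",tl),proj("top",tl))
a=imaging.camera("top")[150:250,290:390];b=imaging.camera("side")[90:240,240:390]
cv2.imwrite("pics/sc.png",np.hstack([cv2.resize(x,(400,400),interpolation=cv2.INTER_CUBIC) for x in(a,b)]))
E
```

```text
[[-0.558 -0.809  0.185  0.38 ]
 [ 0.107  0.151  0.983 -0.221]
 [-0.823  0.568  0.002  0.218]
 [ 0.     0.     0.     1.   ]] [-0.62  0.57  1.54 -0.24  1.59 -1.94] 0.025648722863567112
5 rows of [0.0005 0.     0.0001] [  4.67 -10.51   1.22]
W,tail pix [ 0.4710827  -0.23845737  0.16597248] [316.37803093 143.47825307] [338.98743951 216.50677666] [351.50168876 138.55347266] [336.50211486 252.5571521 ]
```

View pics/sc.png

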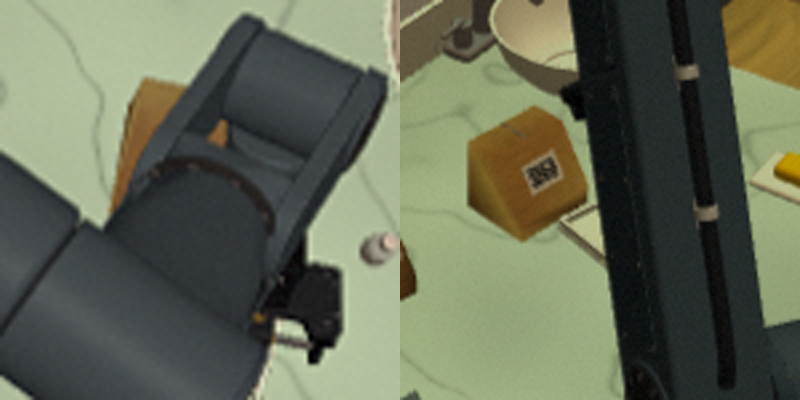

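Arm hides the scanner here, but the wide carton and its label (side crop (542,175)) stand undisturbed. Moving to the scan pose.

Request:
play_rows(
  rows="0 0 0 4.7 -10.5 1.2 1; 0 0 0 4.7 -10.5 1.2 1; 0 0 0 4.7 -10.5 1.2 1; 0 0 0 4.7 -10.5 1.2 1; 0 0 0 4.7 -10.5 1.2 1; 0 0 0 0 0 0 1; 0 0 0 0 0 0 1; 0 0 0 0 0 0 1",
)

```text
time: 14.28
position: [0.4101, -0.2197, 0.17]
tool_rot: [-0.27, 0.653, 0.594, 0.385]
ft_force: [0.6, -0.1, -0.7]
grip_width: 0.0256
```

```bash
python3 - <<'E'
from h import *
T=now();rel=np.load("rel.npy");S=T@rel;W=S@st([.08,0,.015],np.eye(3))
for l in(Lw,[.567,-.2508,.0685],onz("side",293.5,155,.071),onz("top",337.5,195.4,.071)): print(np.round(l,4),(np.linalg.inv(W)@np.r_[l,1])[:3].round(4))
print(np.degrees(np.arccos(S[:3,0]@Rsc[:,0])),proj("side",W[:3,3]),proj("top",W[:3,3]))
b=imaging.camera("side")
cv2.imwrite("pics/sc2.png",cv2.resize(b[110:210,260:360],(500,500),interpolation=cv2.INTER_CUBIC))
E
```

```text
[ 0.566  -0.2505  0.071 ] [ 0.0809 -0.0015 -0.0004]
[ 0.567  -0.2508  0.0685] [ 0.0832 -0.0017 -0.0019]
[ 0.5634 -0.2436  0.071 ] [ 0.0778  0.0048 -0.0026]
[ 0.567  -0.2501  0.071 ] [ 0.0816 -0.001   0.0001]
0.22590985289515933 [307.69726885 151.79928155] [336.20900176 210.36295442]
```

View pics/sc2.png

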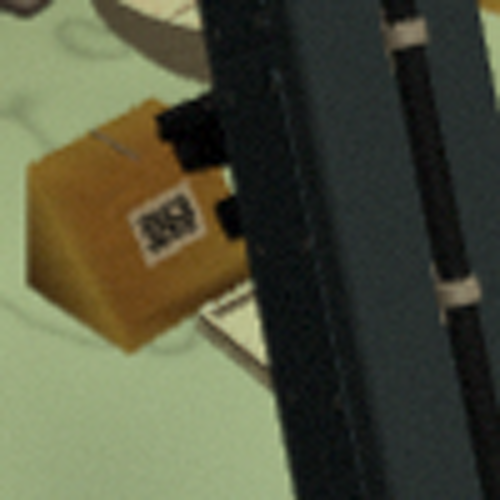

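The head's tip shows at crop (228,213), right by the predicted window pixel (238,209), in front of the label at (168,224). Holding.

Request:
play_rows(
  rows="0 0 0 0 0 0 1; 0 0 0 0 0 0 1; 0 0 0 0 0 0 1; 0 0 0 0 0 0 1; 0 0 0 0 0 0 1; 0 0 0 0 0 0 1; 0 0 0 0 0 0 1; 0 0 0 0 0 0 1",
)

```text
time: 15.0
position: [0.4102, -0.2198, 0.1701]
tool_rot: [-0.27, 0.653, 0.594, 0.385]
ft_force: [0.1, 0.1, -1.5]
grip_width: 0.0259
```

Request:
play_rows(
  rows="0 0 0 0 0 0 1; 0 0 0 0 0 0 1; 0 0 0 0 0 0 1; 0 0 0 0 0 0 1; 0 0 0 0 0 0 1; 0 0 0 0 0 0 1; 0 0 0 0 0 0 1; 0 0 0 0 0 0 1",
)

```text
time: 15.67
position: [0.4102, -0.2198, 0.1701]
tool_rot: [-0.27, 0.653, 0.594, 0.385]
ft_force: [0.1, -0.5, -1.5]
grip_width: 0.0256
```

Request:
play_rows(
  rows="0 0 0 0 -2 0 1; 0 0 0 0 0 0 1; 0 0 0 0 0 0 1; 0 0 0 0 0 0 1; 0 0 0 0 0 0 1; 0 0 0 0 0 0 1; 0 0 0 0 0 0 1; 0 0 0 0 0 0 1",
)

```text
time: 16.33
position: [0.4119, -0.2201, 0.169]
tool_rot: [-0.27, 0.653, 0.594, 0.385]
ft_force: [0.1, 0.2, -0.8]
grip_width: 0.0257
```

```bash
cat >> h.py <<'E'
tc=np.array([.3966,-.2626,0]);ty=-17.3
E
python3 - <<'E'
from h import *
T=now();rel=np.load("rel.npy");irel=np.linalg.inv(rel)
Rt=rs(ty,0);F=st(tc+Rt@[.0025,0,.0065],Rt)  # centre spans -85..80 -> +2.5 shift
TF=F@irel;P=TF.copy();P[2,3]+=.10
B=T.copy();B[:3,3]+=[-.05,0.01,.05]
print(T[:3,3],TF.round(4));plan(T,B,4);plan(B,P,12);plan(P,TF,8)
E
```

```text
[ 0.41185431 -0.22010265  0.16899565] [[ 6.300e-03 -9.551e-01  2.964e-01  3.742e-01]
 [-1.900e-03  2.964e-01  9.551e-01 -2.554e-01]
 [-1.000e+00 -6.600e-03  1.000e-04  1.100e-02]
 [ 0.000e+00  0.000e+00  0.000e+00  1.000e+00]]
4 rows of [ 0. -0. -0.] [-3.06 17.59  0.19]
12 rows of [ 0.0095 -0.0028 -0.0508] [ 8.07 -4.73 -3.33]
8 rows of [0. 0. 0.] [12.5   0.08 -0.  ]
```

Request:
play_rows(
  rows="0 0 0 -3.1 17.6 0.2 1; 0 0 0 -3.1 17.6 0.2 1; 0 0 0 -3.1 17.6 0.2 1; 0 0 0 -3.1 17.6 0.2 1; 0 0 0 0 0 0 1",
)

```text
time: 16.75
position: [0.3605, -0.2097, 0.2212]
tool_rot: [-0.27, 0.653, 0.593, 0.385]
ft_force: [0.3, -0.2, -0.6]
grip_width: 0.0257
```

Request:
play_rows(
  rows="0.0095 -0.0028 -0.051 8.1 -4.7 -3.3 1; 0.0095 -0.0028 -0.051 8.1 -4.7 -3.3 1; 0.0095 -0.0028 -0.051 8.1 -4.7 -3.3 1; 0.0095 -0.0028 -0.051 8.1 -4.7 -3.3 1; 0.0095 -0.0028 -0.051 8.1 -4.7 -3.3 1; 0.0095 -0.0028 -0.051 8.1 -4.7 -3.3 1; 0.0095 -0.0028 -0.051 8.1 -4.7 -3.3 1; 0.0095 -0.0028 -0.051 8.1 -4.7 -3.3 1",
)

```text
time: 17.42
position: [0.3641, -0.2385, 0.1446]
tool_rot: [-0.376, 0.602, 0.48, 0.515]
ft_force: [0.8, -0.1, -1.7]
grip_width: 0.0256
```

Request:
play_rows(
  rows="0.0095 -0.0028 -0.051 8.1 -4.7 -3.3 1; 0.0095 -0.0028 -0.051 8.1 -4.7 -3.3 1; 0.0095 -0.0028 -0.051 8.1 -4.7 -3.3 1; 0.0095 -0.0028 -0.051 8.1 -4.7 -3.3 1; 0 0 0 0 0 0 1; 0 0 0 0 0 0 1",
)

```text
time: 17.92
position: [0.3736, -0.2549, 0.1105]
tool_rot: [-0.421, 0.568, 0.418, 0.571]
ft_force: [0.3, 1.0, -1.0]
grip_width: 0.026
```

```bash
python3 - <<'E'
from h import *
T=now();rel=np.load("rel.npy");irel=np.linalg.inv(rel)
Rt=rs(ty,0);F=st(tc+Rt@[.0025,0,.0065],Rt);TF=F@irel
print(T.round(4));plan(T,TF,10)
t=imaging.camera("top");cv2.imwrite("pics/pl.png",cv2.resize(t[180:300,270:390],(600,600),interpolation=cv2.INTER_CUBIC))
S=T@rel
for p in([.08,0,.03],[-.085,0,.024]): print(proj("top",(S@np.r_[p,1])[:3]))
E
```

```text
[[ 6.800e-03 -9.548e-01  2.970e-01  3.736e-01]
 [-9.000e-04  2.970e-01  9.549e-01 -2.549e-01]
 [-1.000e+00 -6.700e-03  1.200e-03  1.105e-01]
 [ 0.000e+00  0.000e+00  0.000e+00  1.000e+00]]
10 rows of [-0.0001  0.0001  0.    ] [ 9.95 -0.01 -0.04]
[351.04636288 217.12270391]
[337.44279227 261.12011284]
```

View pics/pl.png

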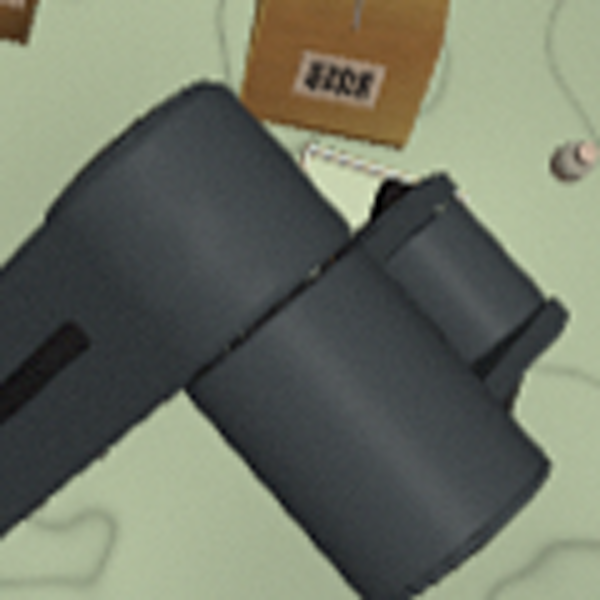

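The black head shows at crop (385,200), close to the predicted (405,185), over the far end of the tray. The tray is unmoved. Lowering.

Request:
play_rows(
  rows="0 0 0 12 0 0 1; 0 0 0 12 0 0 1; 0 0 0 12 0 0 1; 0 0 0 12 0 0 1; 0 0 0 12 0 0 1; 0 0 0 12 0 0 1; 0 0 0 12 0 0 1; 0 0 0 9 0 0 1",
)

```text
time: 18.63
position: [0.3759, -0.2556, 0.0174]
tool_rot: [-0.423, 0.567, 0.417, 0.571]
ft_force: [0.5, 0.6, -0.8]
grip_width: 0.0258
```

Request:
play_rows(
  rows="0 0 0 1 0 0 1; 0 0 0 1 0 0 1; 0 0 0 1 0 0 1; 0 0 0 1 0 0 1; 0 0 0 0 0 0 1",
)

```text
time: 19.05
position: [0.3751, -0.2554, 0.0144]
tool_rot: [-0.422, 0.567, 0.417, 0.571]
ft_force: [0.5, -0.1, -0.5]
grip_width: 0.0258
```

Request:
play_rows(
  rows="0 0 0 1 0 0 1; 0 0 0 1 0 0 1; 0 0 0 1 0 0 1; 0 0 0 0 0 0 1",
)

```text
time: 19.38
position: [0.3748, -0.2552, 0.0109]
tool_rot: [-0.422, 0.567, 0.417, 0.571]
ft_force: [-0.2, -0.0, -1.1]
grip_width: 0.0255
```

Request:
play_rows(
  rows="0 0 0 0.7 0 0 1; 0 0 0 0 0 0 1; 0 0 0 0 0 0 1",
)

```text
time: 19.63
position: [0.3749, -0.2552, 0.0105]
tool_rot: [-0.422, 0.567, 0.417, 0.571]
ft_force: [-0.7, -0.7, 3.1]
grip_width: 0.026
```

Light contact at 3 N. Releasing part-way, then backing out.

Request:
play_rows(
  rows="0 0 0 0 0 0 0.5; 0 0 0 0 0 0 0.5; 0 0 0 0 0 0 0.5; 0 0 0 0 0 0 0.5; 0 0 0 0 0 0 0.5; 0 0 0 0 0 0 0.5",
)

```text
time: 20.13
position: [0.3749, -0.2552, 0.0102]
tool_rot: [-0.422, 0.567, 0.417, 0.571]
ft_force: [-0.4, -0.1, -1.0]
grip_width: 0.0431
```

Request:
play_rows(
  rows="0 0 0 -8 0 0 0.5; 0 0 0 -20 0 0 0.5; 0 0 0 -30 0 0 0.5; 0 0 0 -35 0 0 0.5; 0 0 0 -35 0 0 0.5; 0 0 0 -35 0 0 0.5; 0 0 0 -35 0 0 0.5",
)

```text
time: 20.72
position: [0.3726, -0.254, 0.2105]
tool_rot: [-0.422, 0.567, 0.417, 0.571]
ft_force: [0.6, -0.2, -0.3]
grip_width: 0.0436
```

Request:
play_rows(
  rows="-0.1 0 0 0 -10 35 0.5; -0.1 0 0 0 -10 35 0.5; -0.1 0 0 0 -10 35 0.5; -0.1 0 0 0 -10 35 0.5; -0.1 0 0 0 -10 35 0.5; -0.1 0 0 0 -10 35 0.5; -0.1 0 0 0 -10 35 0.5; -0.1 0 0 0 -10 35 0.5",
)

```text
time: 21.38
position: [0.4378, 0.0232, 0.2087]
tool_rot: [0.613, -0.358, -0.605, -0.361]
ft_force: [1.1, 0.4, -0.2]
grip_width: 0.0437
```

```bash
python3 - <<'E'
from h import *
print(now()[:3,3],readout.get_obs()["q"].round(2))
t=imaging.camera("top");cv2.imwrite("pics/e.png",cv2.resize(t[100:300,160:400],(720,600),interpolation=cv2.INTER_CUBIC));cv2.imwrite("pics/top9.png",t)
E
```

```text
[0.43775525 0.02319274 0.20874126] [-0.2   0.3   1.9  -0.    0.93 -2.28]
```

View pics/e.png

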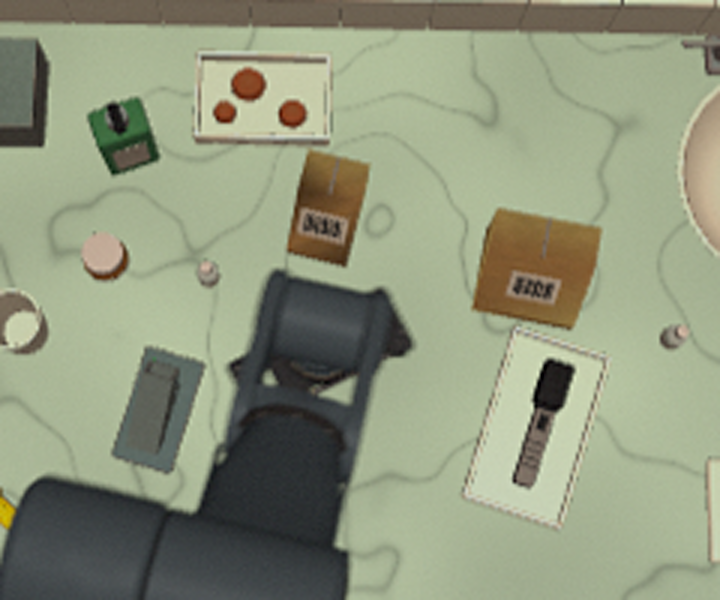

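```bash
python3 - <<'E'
from h import *
t=cv2.imread("pics/top9.png");h=cv2.cvtColor(t,cv2.COLOR_BGR2HSV)
m=np.zeros(t.shape[:2],np.uint8);m[214:268,328:358]=(h[214:268,328:358,2]<165)*255
c=max(cv2.findContours(m,0,1)[0],key=cv2.contourArea);r=cv2.minAreaRect(c);bp=cv2.boxPoints(r);print(r,bp.round(1).tolist())
e=sorted(bp,key=lambda p:p[1]);f=(e[0]+e[1])/2;b=(e[2]+e[3])/2
F=onz("top",*f,.034);B=onz("top",*b,.026);d=F-B;print(F,B,np.linalg.norm(d),np.degrees(np.arctan2(d[1],d[0])))
# head / handle centroids
for v0,v1,z,lo,hi in((218,236,.034,0,60),(240,260,.029,60,165)):
    q=np.argwhere((h[v0:v1,328:358,2]>=lo)&(h[v0:v1,328:358,2]<hi)&(m[v0:v1,328:358]>0)).mean(0)+[v0,328];p=onz("top",q[1],q[0],z);print(p)
T=pose([.3749,-.2552,.0105],[-.422,.567,.417,.571]);S=T@np.load("rel.npy");print("pred O",S[:3,3],"front",(S@[.08,0,.03,1])[:3],"tail",(S@[-.085,0,.024,1])[:3])
E
```

```text
((339.9500427246094, 240.65000915527344), (11.067972183227539, 43.63943099975586), 18.434947967529297) [[327.79998779296875, 259.6000061035156], [341.6000061035156, 218.1999969482422], [352.1000061035156, 221.6999969482422], [338.29998779296875, 263.1000061035156]]
[ 0.48014907 -0.29094081  0.034     ] [ 0.32283801 -0.23853226  0.026     ] 0.16600429678272555 -18.42561549625763
[ 0.44926229 -0.2785746   0.034     ]
[ 0.36561991 -0.26106676  0.029     ]
pred O [ 0.39970122 -0.26316568  0.00604561] front [ 0.47602461 -0.28689048  0.03624286] tail [ 0.31847113 -0.23793284  0.02983587]
```

```bash
python3 - <<'E'
from h import *
a,b=onz("top",345.2,228.3,.036),onz("top",335.3,260,.03);d=a-b;print(a,b,np.degrees(np.arctan2(d[1],d[0])))
print(robot.hand_in())
E
```

```text
[ 0.44771382 -0.28388836  0.036     ] [ 0.3278062  -0.24636732  0.03      ] -17.37574796538736
the job is handed in; nothing more can be done
None
```

I did every step of the job and handed it in at about 21.5 s of the 59 s allowed. The hand-in gives no verdict, so the results below are my own checks.

- **Out of the dock:** I pulled the scanner out by its head (opening 38 mm, the head's width) and laid it flat on the counter. I let go fully, and the picture showed it lying flat.
- **Scan:** I took it again by the handle alone (opening 26 mm) and held it still for more than 1.3 s before the wide carton's label. By calculation the window was about 81 mm off, within about 2 mm of centre. The label's direction was measured to about 1° from two edges.
- **In the tray:** I set it down with about 3 N of contact, opened the fingers part-way and drew back. The last top picture shows it well inside the rim and near the middle of the tray. It points along −17.4°, against −17.3° planned. The tray and cartons stand where they were, and the arm is clear of everything.

**Checks that disagreed:**
- The side camera alone put the label about 6 mm to one side of the value I used, still inside the 14 mm allowed.
- One rough colour mask of the handle gave an angle about 6° off; two other estimates agreed with the plan to within about 1°.
- The arm hid most of the scanner during the scan. That pose rests mainly on the arm's readings and the grip, with only the head's tip visible to confirm it.

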